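Find the radius leaf that fits the middle insert

ROBOT

A 7-joint arm with a two-finger parallel gripper is mounted at the origin on the work surface. World frame = base frame: x ahead of the robot, y to its left, z up, the work surface at z = 0. Lengths are in m, angles in rad, forces in N, time in s.
With the tool pointing down it reaches from about 0.4 to 0.925 m from the base axis. Payload 5.6 kg.
Tool frame: the origin (TCP) lies midway between the tips of the shut fingers; the grasp point (between the pads) lies 19 mm behind it; z points along the fingers, y is the direction in which the jaws open and shut (so a half turn about z gives the same grasp; the last joint's range is limited). The gripper opens to 85 mm and grips with 20 to 120 N. Pads are 22 mm wide; open, the fingers measure 114 mm over their backs; the gripper's body (76 mm by 85 mm) begins 54 mm behind the grasp point. The pads swing forward as they close: fully open they stand 13 mm farther back than shut.
Start: joints at [-1.246, 0.468, -0.012, 1.603, 0.006, 1.071, -0.056], TCP at [0.234, 0.607, 0.231] pointing down, gripper open.
Joint ranges: [-2.53, 2.53], [-0.31, 2.02], [-1.57, 1.55], [0.28, 2.44], [-1.29, 4.43], [0.15, 1.84], [-2.92, 2.92]. Speed limits (rad/s): [2.57, 2.57, 3.14, 3.14, 3.14, 3.14, 3.14].

INTERFACE

Orientations are given as a unit quaternion [x, y, z, w].
In Python, from cell import observe, imaging, ctrl, spotter gives the robot as it stands.
- The arm moves only by the tool servo_tool, never from a script. Its argument "rows" is text: rows parted by semicolons, each of 7 numbers parted by spaces: the shift along the tool's x, y, z in mm, then the turn, a rotation vector about the tool's x, y, z in rad, then the finger opening in mm, from 0 to 85.4. In form: x y z wx wy wz hand; .... A call has 1 to 8 rows; each row is the pose to reach, as a shift and turn from the pose measured when the call began, along the tool's axes at that moment; what a row does not reach only later rows make up. A row lasts 1/8 s, in which the tool goes at most 62.5 mm and 10.7 degrees, less where a joint would pass 70% of its speed; a pose out of reach is approached as far as the arm can. A call with a gripper value outside its range is refused whole. The fingers move at their own pace and stop on an object; the grip force is fixed at half the most. Time passes only in rows, so rows that repeat a pose let the fingers close. It gives the time, the measured TCP pose, the force and the opening at its end, in the units of the state.
- observe(): the state, without advancing time (a new reading comes with each control period).
- imaging.snapshot(name): name is "scene" or "top" or "wrist"; returns a dict with "frame" (480x640x3 uint8, red, green, blue), "fx", "fy", "cx", "cy" (pixels), "T" (4x4, takes a point from camera to world coordinates); the wrist camera has in their place "T_tool_cam" (4x4, takes a point from camera to tool coordinates, whose origin is the TCP and whose axes are the flange's). Camera axes: x right, y down, z forward; pixel columns grow to the right and rows downward; lengths in m; the calibration is good to about 2 mm. A picture is of the moment at which its call begins: read the wrist's pose just before it. There is no depth.
- ctrl.hand_in(): hands the job in, once; it reports no verdict.
Trained networks look in a picture, given as the dict that the camera call returned (one of the last four; its "shot" number tells which), for a name from the list of things; names that differ only in an ending like _2 or _b are one class to them, and where a whole thing is asked for, a point or a joint stands for the part that bears it (a point fixed in the world has none). Each returns a list of dicts, best first, with "score" (0 to 1); they miss things now and then, are a little off and sometimes report something else, mostly with a low value. They report only what shows in the picture. A call takes as long as a camera call. They do not tell look-alikes from the thing itself.
- spotter.cut_out(picture, query): "mask" (480x640 bool, what is visible of it) and "location" ([column, row] as shares, 0 to 1, of the picture: columns of its width, rows of its height, amid what is visible of it).
- spotter.pinpoint(picture, query): "location" ([column, row] as shares, 0 to 1, of the picture: columns of its width, rows of its height: a listed point, or the origin of a listed thing).
The state is a dict: "clock": time; "qpos": joint angles; "joint_vel": joint speeds; "joint_torque": joint torques, N m; "position": TCP position; "tool_rot": TCP orientation; "wrist_force": force on the tool from outside, world axes, zero at the start; "moment": the same for the moment, N m; "opening": finger opening in m.
Only numpy, scipy, OpenCV 4.12 (cv2) and the standard library are available. Lean on these libraries where they do the work, as an engineer would, in place of code of your own. Each camera call takes 0.05 s, during which the arm holds its last target.

TASK

Find out by touch which of the three radius leaves fits the metal insert in the middle of the steel plate: set a leaf upright across the insert, press it lightly by its spring handle (a few millimetres of give for about a second, never down to the handle's stop), and see whether it seats on both sides without rocking or perching. Leave the fitting leaf seated there, upright and let go, and the other two standing in the rack. Do not knock the yellow-capped jar.

Things in the scene. Friction and masses are not known exactly. Their poses are not given: they have to be found in the camera images.
- plate: fixed steel plate, 90 (x) x 250 (y) x 10 mm; origin: middle of its underside, on the bench. Three bare aluminium inserts stand on it in a row along its y: the middle one is to be gauged, the others are spares 85 mm to either side. They are a ridge with round top of radius 20 mm, a ridge of radius 14 mm and a block with a round hollow of radius 17 mm; which is where changes.
- work (a point): nominal centre of the middle insert's circle: 60 mm above the bench over the plate's middle, axes as the plate. Every form runs along x, 46 mm long, its axis 60 mm high: ridge crowns 80 and 74 mm high; hollow's floor 43 mm, its rims 53 mm high, 16 to 27 mm either side of its centre. The insert really stands up to 7.5 mm off along y and 3 mm along x, which no reading tells.
- fit (a point): point at the bench over the plate's middle, from which leaf heights count. A fitting leaf's underside sits at 68.4 mm (20 mm leaf on 20 mm ridge), 65.9 mm (14 on 14) or 44.6 mm (17 in the hollow). Misfits: the 20 mm leaf rests and rocks at 61 to 68 mm on the 14 mm ridge (61 when centred), about 53 mm on the hollow's rims; the 14 mm leaf perches 6 mm or more too high on the 20 mm ridge.
- rack: fixed white leaf rack, 176 (x) x 74 (y) x 18 mm high; origin in the middle of its underside, on the bench. Three open grooves along its y, 22 mm wide, centred at x = -58, 0 and +58 mm, groove floor 8 mm above the bench, 10 mm deep; their walls are 6 mm thick. Any leaf may stand in any groove.
- leaf20: steel radius leaf, 56 mm wide, with a concave arc of radius 20 mm in its underside, which bears on its two flanks, 50 degrees either side of the crown. Origin: centre of its underside; z up, x through its 16 mm thickness, y along its width. A black handle block (16 x 26 mm) on a spring plunger above it spans 34.6 to 70.6 mm above the underside. Plate 0.15 kg, handle 0.03 kg. Starts upright in a rack groove.
- leaf14: steel radius leaf, 44 mm wide, with a concave arc of radius 14 mm in its underside, which bears on its two flanks, 50 degrees either side of the crown. Origin: centre of its underside; z up, x through its 16 mm thickness, y along its width. A black handle block (16 x 26 mm) on a spring plunger above it spans 31.1 to 67.1 mm above the underside. Plate 0.15 kg, handle 0.03 kg. Starts upright in a rack groove.
- leaf17: steel radius leaf, 34 mm wide, whose lower end is a convex arc of radius 17 mm with the tip cut flat (14 mm wide), bearing on its two flanks about 50 degrees either side of the tip. Origin: centre of its underside; z up, x through its 16 mm thickness, y along its width. A black handle block (16 x 26 mm) on a spring plunger above it spans 43 to 79 mm above the underside. Plate 0.15 kg, handle 0.03 kg. Starts upright in a rack groove.
- leaf20_press (a joint): how far the spring handle of leaf20 is pushed down towards its plate: 0 = fully up, 0.012 m = on its stop. It starts to give at 2 N and then takes 1 N more per mm.
- leaf14_press (a joint): how far the spring handle of leaf14 is pushed down towards its plate: 0 = fully up, 0.012 m = on its stop. It starts to give at 2 N and then takes 1 N more per mm.
- leaf17_press (a joint): how far the spring handle of leaf17 is pushed down towards its plate: 0 = fully up, 0.012 m = on its stop. It starts to give at 2 N and then takes 1 N more per mm.
- jar: clear specimen jar with a yellow cap, 60 mm across, 90 mm high, standing on the bench; origin at the centre of its underside. Leave it alone.
Things that resemble listed ones, but are neither listed nor needed, are in the scene too. Leave any blue look-alike of the leaf14 alone. What is shaped like the rack but brown or turquoise is not meant.

How it is judged:
By the outcome, as a careful person would: the job done as asked, in the order asked, and still so for the second after the job is handed in, with the robot touching nothing.
It also fails if it takes over 72 s, if anything falls off the work surface, if the arm or the gripper's body presses on something with over 40 N, if the wrist force passes 120 N, or if a joint passes its speed limit or range.

## Working session

There is one attempt and no reset: what is moved stays moved. The work goes in short steps, Python scripts to look and compute and a tool call to move; the robot and the scene stay as the last step left them, time stands still between calls to the robot, and variables do not carry over. Pictures are saved under pics/ and viewed, and the job is handed in when it is done.

Besides the shell and the picture viewer there is one more tool, called after ">>>" as a command line: name --argument value ..., lists and objects as JSON in quotes. servo_tool: Moves the arm, as the interface text tells. Its arguments: {"type":"object","properties":{"rows":{"type":"string"}},"required":["rows"]}

```bash
mkdir -p pics; ls; cat > h.py <<'E'
from cell import observe, imaging, ctrl, spotter
import numpy as np, cv2
from scipy.spatial.transform import Rotation as R
def save(p,name,box=None,s=1):
    im=cv2.cvtColor(p["frame"],cv2.COLOR_RGB2BGR)
    if box: im=im[box[1]:box[3],box[0]:box[2]]
    if s!=1: im=cv2.resize(im,None,fx=s,fy=s,interpolation=cv2.INTER_CUBIC)
    cv2.imwrite("pics/"+name+".png",im)
def camT(p,st=None):
    if "T" in p: return np.array(p["T"])
    T=np.eye(4);T[:3,:3]=R.from_quat(st["tool_rot"]).as_matrix();T[:3,3]=st["position"]
    return T@np.array(p["T_tool_cam"])
def atz(p,u,v,z,st=None):
    T=camT(p,st);d=T[:3,:3]@np.array([(u-p["cx"])/p["fx"],(v-p["cy"])/p["fy"],1]);o=T[:3,3]
    return o+d*(z-o[2])/d[2]
def proj(p,X,st=None):
    T=camT(p,st);c=T[:3,:3].T@(np.array(X)-T[:3,3]);return np.array([c[0]/c[2]*p["fx"]+p["cx"],c[1]/c[2]*p["fy"]+p["cy"]])
E
python3 - <<'E'
from h import *
print(observe())
for n in("scene","top"):
    p=imaging.snapshot(n);save(p,n+"0")
    print(n,np.round(p["T"],3).tolist(),p["fx"])
    for q in ("plate","work","rack","leaf20","leaf14","leaf17","jar"):
        print(q,[(np.round(np.array(d["location"])*[640,480]).tolist(),round(d["score"],2)) for d in spotter.pinpoint(p,q)])
E
```

```text
pics
{'clock': 0.0, 'qpos': array([-1.24600008,  0.46842474, -0.01157677,  1.60367283,  0.00600079,
        1.07139464, -0.05629277]), 'joint_vel': array([-2.46884800e-03,  1.34343792e-03,  8.37469173e-04,  8.41779689e-05,
       -1.18561672e-06, -4.88582759e-06,  9.09956986e-05]), 'joint_torque': array([-9.89020373e-04, -5.32383335e+01,  2.07301177e-02, -2.51303834e+01,
        1.13863143e-02,  7.89482554e-03,  1.91830799e-05]), 'position': array([0.23358389, 0.6059522 , 0.23028709]), 'tool_rot': array([ 1.82902274e-01,  9.83130657e-01, -9.27240676e-04, -1.00892201e-04]), 'wrist_force': array([0.27728036, 0.06337326, 0.00690201]), 'moment': array([-0.01488215,  0.0152678 , -0.0322659 ]), 'opening': 0.08573359534303579}
scene [[0.745, 0.494, -0.448, 0.916], [0.667, -0.567, 0.484, -0.366], [-0.015, -0.659, -0.752, 0.718], [0.0, 0.0, 0.0, 1.0]] 497.0143278450326
plate [([338.0, 227.0], 0.87)]
work [([340.0, 203.0], 0.68), ([255.0, 329.0], 0.28)]
rack [([256.0, 334.0], 0.92), ([323.0, 141.0], 0.65), ([128.0, 298.0], 0.62)]
leaf20 [([333.0, 315.0], 0.95), ([279.0, 352.0], 0.93), ([253.0,
[... 312 characters left out ...]
, [-1.0, 0.019, -0.005, 0.041], [0.001, -0.205, -0.979, 0.963], [0.0, 0.0, 0.0, 1.0]] 487.94941212428927
plate [([269.0, 264.0], 0.92)]
work [([271.0, 263.0], 0.65), ([270.0, 268.0], 0.5)]
rack [([398.0, 240.0], 0.85), ([395.0, 267.0], 0.63), ([459.0, 352.0], 0.62), ([176.0, 368.0], 0.56)]
leaf20 [([395.0, 266.0], 0.88), ([338.0, 207.0], 0.78), ([400.0, 237.0], 0.72), ([402.0, 213.0], 0.57), ([270.0, 265.0], 0.5)]
leaf14 [([395.0, 266.0], 0.88), ([338.0, 207.0], 0.78), ([400.0, 237.0], 0.72), ([402.0, 213.0], 0.57), ([270.0, 265.0], 0.5)]
leaf17 [([395.0, 266.0], 0.88), ([338.0, 207.0], 0.78), ([400.0, 237.0], 0.72), ([402.0, 213.0], 0.57), ([270.0, 265.0], 0.5)]
jar [([343.0, 153.0], 0.73)]
```

View pics/scene0.png

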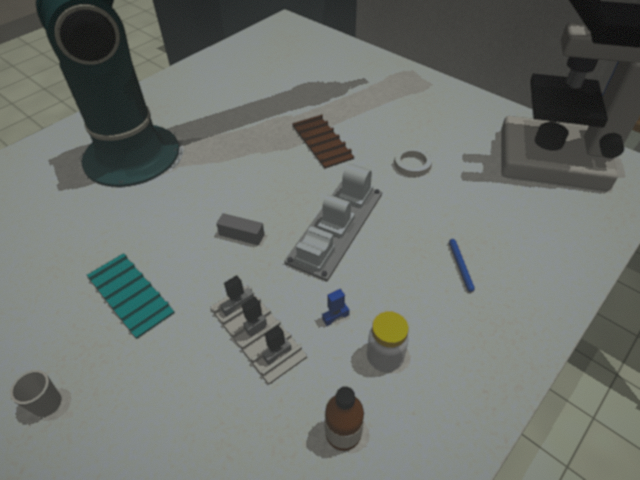

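View pics/top0.png

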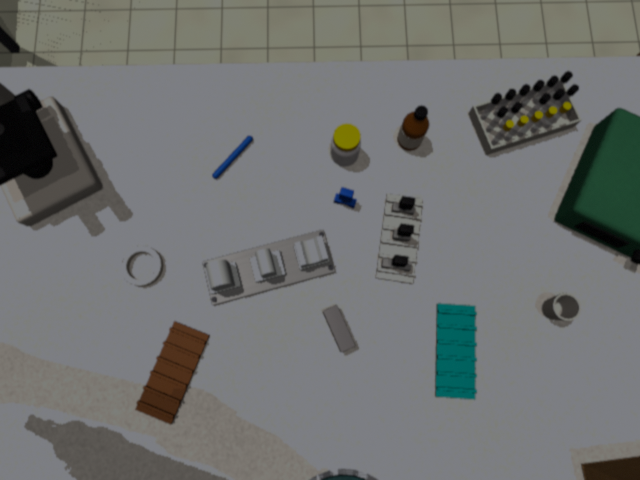

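The top view shows the white rack at (400,238) with three leaves at (402,205), (403,231) and (399,262). The plate is at (268,266), with a hollow at its right end and two ridges, and the jar is at (346,143). Look-alikes are the blue leaf (345,197) and the brown (173,372) and turquoise (456,350) racks, all to be left alone. Next I'll take close crops and measure.

```bash
python3 - <<'E'
from h import *
t=imaging.snapshot("top");s=imaging.snapshot("scene")
save(t,"t_plate",(195,220,345,310),5);save(t,"t_rack",(365,180,435,290),6)
save(s,"s_plate",(275,150,395,285),5);save(s,"s_rack",(200,265,320,390),5)
for q in ("plate","rack"):
  for nm,p in(("top",t),("scene",s)):
    for d in spotter.cut_out(p,q)[:2]:
        m=d["mask"].astype(np.uint8);c,_=cv2.findContours(m,0,2);c=max(c,key=cv2.contourArea)
        z=0.01 if q=="plate" else 0.018
        P=np.array([atz(p,*x[0],z)[:2] for x in c.astype(float)])
        r=cv2.minAreaRect((P*1000).astype(np.float32));print(q,nm,d["score"],r)
print(atz(t,346,143,.09), atz(t,403,205,.08),atz(t,345,190,.06))
E
```

```text
plate top 0.93 ((490.4817199707031, 134.9271697998047), (92.41681671142578, 249.39418029785156), 14.274099349975586)
plate scene 0.84 ((497.361083984375, 134.86611938476562), (92.21385192871094, 256.9010925292969), 14.158841133117676)
rack top 0.91 ((322.97515869140625, -220.45860290527344), (77.57999420166016, 174.00865173339844), 85.09040832519531)
rack top 0.65 ((543.06396484375, -125.634521484375), (77.70552825927734, 177.24261474609375), 80.52485656738281)
rack scene 0.86 ((308.51947021484375, 309.1365051269531), (82.25482177734375, 179.1243438720703), 67.66035461425781)
rack scene 0.59 ((336.9569396972656, -224.1631622314453), (77.0553970336914, 183.38931274414062), 85.71874237060547)
[ 0.71477303 -0.02128991  0.09      ] [ 0.59258787 -0.12528101  0.08      ] [ 0.63074268 -0.01845559  0.06      ]
```

```bash
cd pics; python3 -c "
import cv2
for n in ('t_plate','t_rack','s_plate','s_rack'):print(n,cv2.imread(n+'.png').shape)"
```

```text
t_plate (450, 750, 3)
t_rack (660, 420, 3)
s_plate (675, 600, 3)
s_rack (625, 600, 3)
```

View pics/s_plate.png

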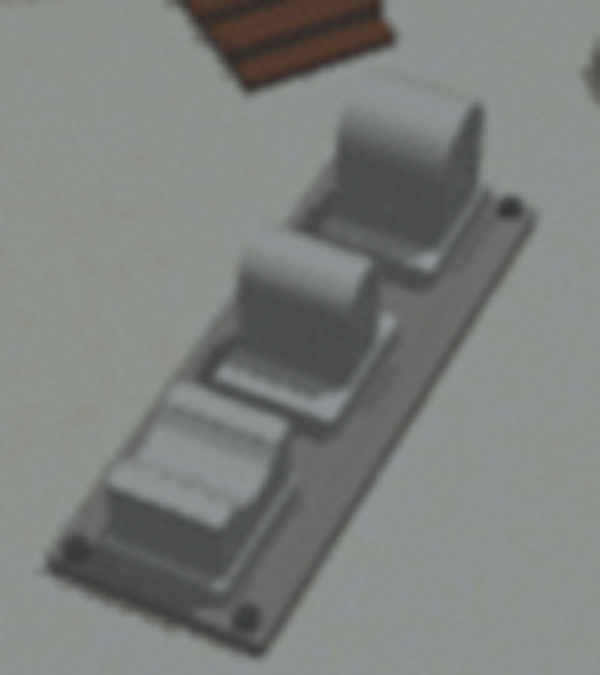

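View pics/s_rack.png

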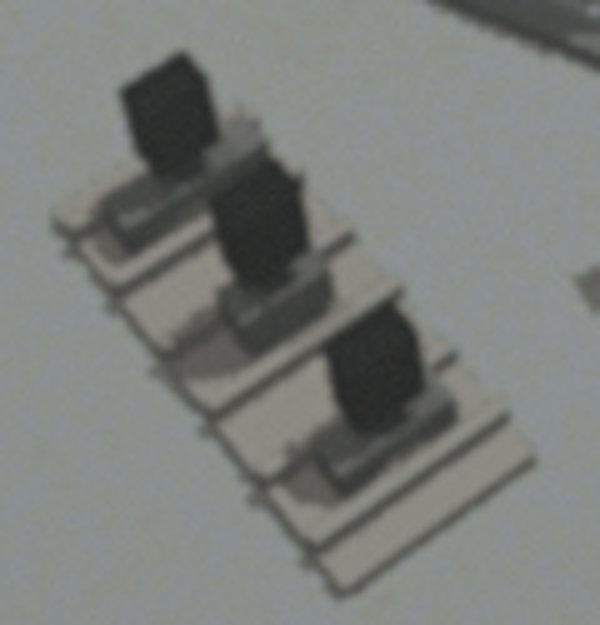

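View pics/t_plate.png

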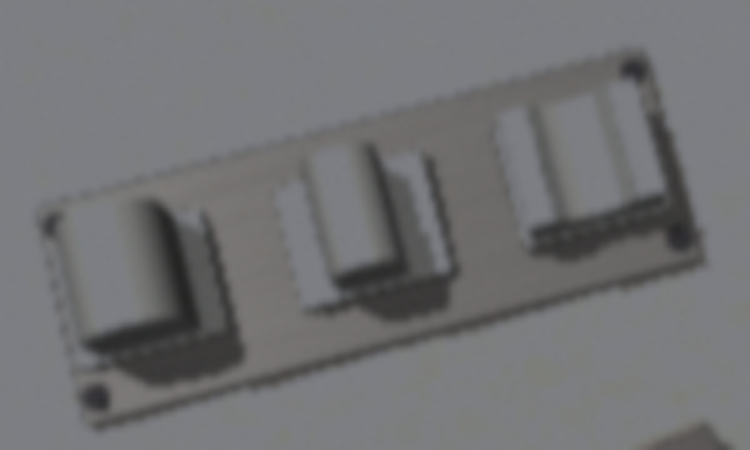

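View pics/t_rack.png

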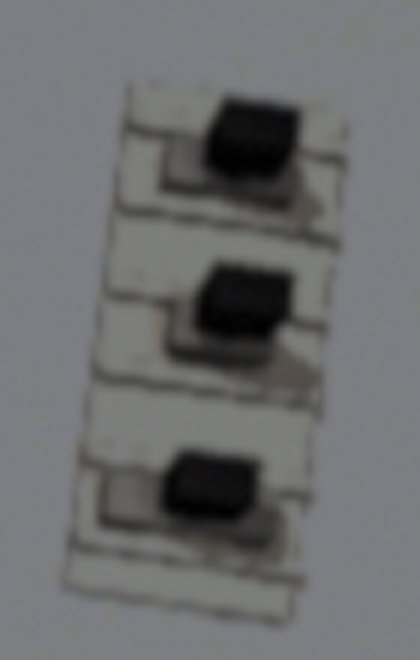

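```bash
python3 - <<'E'
from h import *
t=imaging.snapshot("top");s=imaging.snapshot("scene");w=imaging.snapshot("wrist");save(w,"w0")
print(np.round(w["T_tool_cam"],4).tolist(),w["fx"])
def tc(x,y):return 365+x/6,180+y/6
def pc(x,y):return 195+x/5,220+y/5
A=[atz(t,*tc(*c),.018)[:2] for c in((127,83),(347,118),(63,588),(290,622))]
print(np.round(A,4),np.mean(A,0)); 
B=[atz(t,*pc(*c),.01)[:2] for c in((38,208),(640,48),(705,263),(93,428))]
print(np.round(B,4),np.mean(B,0))
def tri(a,b):
    M=[];r=[]
    for p,uv in((t,a),(s,b)):
        T=np.array(p["T"]);d=T[:3,:3]@[(uv[0]-p["cx"])/p["fx"],(uv[1]-p["cy"])/p["fy"],1];d/=np.linalg.norm(d)
        N=np.eye(3)-np.outer(d,d);M.append(N);r.append(N@T[:3,3])
    return np.linalg.lstsq(np.vstack(M),np.hstack(r),rcond=None)[0]
def masks(p,q):
    o=[]
    for d in spotter.cut_out(p,q):o.append((np.round(np.array(d["location"])*[640,480],1),round(d["score"],2),d["mask"].sum()))
    return o
for q in("leaf14",):
    a=masks(t,q);b=masks(s,q);print(a);print(b)
    for x in a:
        for y in b: print(x[0],y[0],np.round(tri(x[0],y[0]),4))
E
```

```text
[[-0.0001, -0.9538, -0.3003, 0.0783], [1.0, -0.0001, -0.0001, -0.0012], [0.0001, -0.3003, 0.9538, -0.1428], [0.0, 0.0, 0.0, 1.0]] 339.45281752717966
[[ 0.6348 -0.1042]
 [ 0.6211 -0.1776]
 [ 0.4639 -0.0752]
 [ 0.4514 -0.1483]] [ 0.54281262 -0.12630488]
[[0.5043 0.2648]
 [0.5649 0.025 ]
 [0.4772 0.0012]
 [0.417  0.2409]] [0.49084218 0.13297002]
[(array([395.9, 265.6]), 0.84, np.int64(319)), (array([402.3, 204.9]), 0.66, np.int64(362)), (array([345.1, 203.3]), 0.51, np.int64(317)), (array([280.3, 274.7]), 0.17, np.int64(3000))]
[(array([249.6, 315.1]), 0.96, np.int64(734)), (array([279.3, 342.8]), 0.87, np.int64(673)), (array([335.1, 305.2]), 0.82, np.int64(564)), (array([234. , 297.2]), 0.78, np.int64(711))]
[395.9 265.6] [249.6 315.1] [ 0.4997 -0.1137 -0.0187]
[395.9 265.6] [279.3 342.8] [ 0.5272 -0.1089 -0.0937]
[395.9 265.6] [335.1 305.2] [ 0.5531 -0.0624  0.0097]
[395.9 265.6] [234.  297.2] [ 0.4861 -0.1148  0.0271]
[402.3 204.9] [249.6 315.1] [ 0.5793 -0.1336  0.0979]
[402.3 204.9] [279.3 342.8] [ 0.6068 -0.1305  0.0364]
[402.3 204.9] [335.1 305.2] [ 0.6219 -0.087   0.0977]
[402.3 204.9] [234.  297.2] [ 0.5649 -0.1339  0.1343]
[345.1 203.3] [249.6 315.1] [ 0.5749 -0.0745  0.0594]
[345.1 203.3] [279.3 342.8] [ 0.6035 -0.0651 -0.0208]
[345.1 203.3] [335.1 305.2] [ 0.6187 -0.0165  0.0215]
[345.1 203.3] [234.  297.2] [ 0.5601 -0.0778  0.1036]
[280.3 274.7] [249.6 315.1] [ 0.4618  0.0336 -0.1499]
[280.3 274.7] [279.3 342.8] [ 0.4862  0.0616 -0.2954]
[280.3 274.7] [335.1 305.2] [ 0.5106  0.1268 -0.2458]
[280.3 274.7] [234.  297.2] [ 0.4503  0.0217 -0.0756]
```

```bash
cat >> h.py <<'E'
def go(x,y,z,ang):
    st=observe();R0=R.from_quat(st["tool_rot"]);a=np.deg2rad(ang)
    X=np.array([np.cos(a),np.sin(a),0]);Z=np.array([0,0,-1.]);Rt=R.from_matrix(np.c_[X,np.cross(Z,X),Z])
    d=R0.as_matrix().T@(np.array([x,y,z])-st["position"])*1000
    rv=(R0.inv()*Rt).as_rotvec();x0=R0.as_matrix()[:,0]
    print("t",round(st["clock"],2),"pos",np.round(st["position"],4),"xang",round(np.degrees(np.arctan2(x0[1],x0[0])),2),"F",np.round(st["wrist_force"],2),"open",round(st["opening"],4))
    print("shift",np.round(d,1),"rv",np.round(rv,4),"rows",np.linalg.norm(d)/62.5,np.degrees(np.linalg.norm(rv))/10.7)
E
python3 -c "
from h import *
go(.60,-.134,.2,80.2)"
```

```text
t 1.35 pos [0.2338 0.6065 0.2313] xang 158.92 F [0.87 0.78 0.62] open 0.0853
shift [-608.1 -559.2   31.3] rv [0.     0.     1.3739] rows 13.227572634214312 7.356992473964739
```

View pics/w0.png

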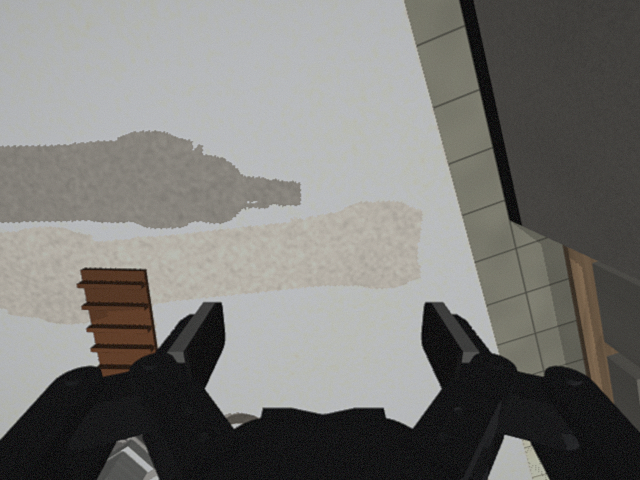

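>>> servo_tool --rows "-40 -37 0 0 0 0.09 85; -80 -75 0 0 0 0.18 85; -120 -111 0 0 0 0.27 85; -160 -148 0 0 0 0.36 85; -200 -185 2 0 0 0.45 85; -240 -222 4 0 0 0.54 85; -280 -259 6 0 0 0.63 85; -320 -296 8 0 0 0.72 85"

```text
clock: 2.35
position: [0.4266, 0.2138, 0.2237]
tool_rot: [0.519, 0.855, 0.001, 0.0]
wrist_force: [0.8, -0.2, 0.3]
opening: 0.0845
```

```bash
python3 -c "
from h import *
go(.60,-.134,.2,80.2)"
```

```text
t 2.35 pos [0.4266 0.2138 0.2237] xang 117.51 F [ 0.81 -0.18  0.34] open 0.0845
shift [-388.5   -6.9   23.5] rv [ 0.0011 -0.0007  0.6512] rows 6.228715120091195 3.4868752030376564
```

>>> servo_tool --rows "-48 -1 3 0 0 0.08 60; -97 -2 6 0 0 0.16 55; -145 -3 9 0 0 0.24 50; -194 -4 12 0 0 0.33 50; -243 -5 15 0 0 0.41 50; -291 -6 18 0 0 0.49 50; -340 -7 21 0 0 0.57 50; -388 -7 23 0 0 0.65 50"

```text
clock: 3.35
position: [0.6003, -0.1349, 0.2005]
tool_rot: [0.765, 0.644, 0.001, 0.0]
wrist_force: [-0.0, 0.5, 0.6]
opening: 0.0499
```

```bash
python3 -c "
from h import *
import json
go(.60,-.134,.2,80.2)
st=observe();w=imaging.snapshot('wrist');save(w,'w1')
for d in spotter.cut_out(w,'leaf14'):
  print(np.array(d['location'])*[640,480],d['score'],d['mask'].sum())
"
```

```text
t 3.35 pos [ 0.6003 -0.1349  0.2005] xang 80.13 F [-0.04  0.54  0.56] open 0.0499
shift [ 0.8 -0.5  0.5] rv [ 0.001  -0.0012 -0.0011] rows 0.017394190906926916 0.010316637358023007
[328.128  85.488] 0.76 1121
[323.2   219.696] 0.71 961
[264.32  226.416] 0.71 1363
[201.408 221.52 ] 0.67 2081
```

View pics/w1.png

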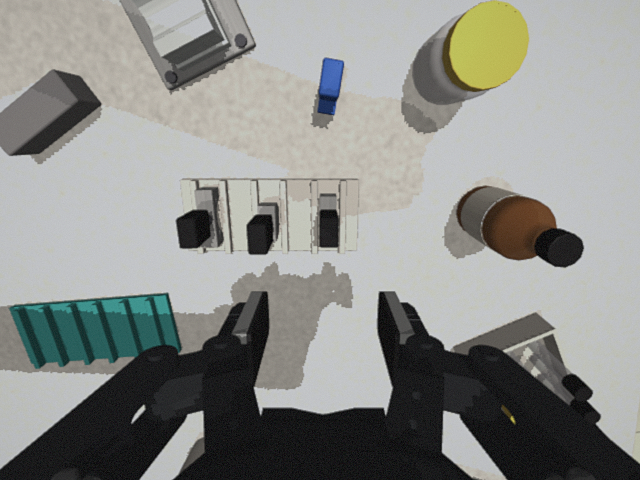

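```bash
python3 -c "
from h import *
w=imaging.snapshot('wrist');save(w,'w1c',(170,165,370,265),4)"
```

```text
(no output)
```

View pics/w1c.png

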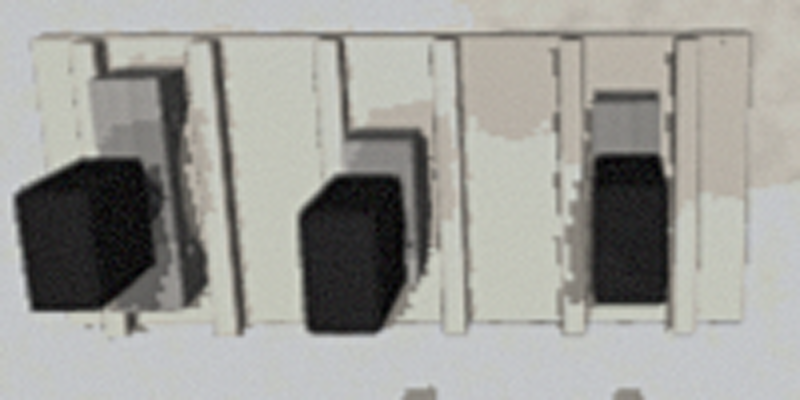

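```bash
python3 - <<'E'
from h import *
st=observe();w=imaging.snapshot('wrist')
f=lambda x,y,z:atz(w,170+x/4,165+y/4,z,st)[:2]
for z in(.0751,.0786,.087):
  P=[f(x,y,z) for x,y in((596,183),(666,183),(668,302),(597,302))]
  print(z,np.mean(P,0),np.linalg.norm(P[1]-P[0]),np.linalg.norm(P[2]-P[1]))
P=[f(x,y,.018) for x,y in((35,35),(750,32),(745,322),(45,322))]
print(np.round(P,4),np.mean(P,0),[np.linalg.norm(P[i]-P[i-1]) for i in range(4)])
d=P[1]-P[0];print(np.degrees(np.arctan2(d[1],d[0])));d=P[2]-P[3];print(np.degrees(np.arctan2(d[1],d[0])))
# leaf14 plate top edges far corners (597,97),(657,97): plate top z? 
for x,y in((597,97),(657,97)):print(f(x,y,.008+.031),f(x,y,.03))
for (a,b) in(((30,200),(150,165)),):pass
# leaf20 handle top corners & leaf17
for n,z,c in(("20",.0786,((18,195),(98,195),(98,310),(32,310))),("17",.087,((302,213),(380,213),(372,332),(306,332)))):
  P=[f(x,y,z) for x,y in c];print(n,np.mean(P,0),np.linalg.norm(P[1]-P[0]),np.linalg.norm(P[2]-P[1]))
E
```

```text
0.0751 [ 0.60307409 -0.13312646] 0.014087892503933264 0.025118262999063015
0.0786 [ 0.6031773  -0.13219283] 0.013903810503638077 0.024790050663859742
0.087 [ 0.60342499 -0.12995212] 0.013462013702929628 0.02400234105937192
[[ 0.4712 -0.0737]
 [ 0.6376 -0.1023]
 [ 0.626  -0.1735]
 [ 0.4524 -0.1429]] [ 0.5468107  -0.12312782] [np.float64(0.07166465148528277), np.float64(0.16881040182598872), np.float64(0.07212896237249415), np.float64(0.17635298252091447)]
-9.754692237187673
-10.011770557726324
[ 0.6000649 -0.1079918] [ 0.59974193 -0.10936321]
[ 0.61330223 -0.11032497] [ 0.61337121 -0.11176546]
20 [ 0.48956776 -0.11425505] 0.015911737240231753 0.02419368358218642
17 [ 0.54600594 -0.12600549] 0.015092552142516133 0.02448060882715581
```

```bash
python3 -c "
from h import *
go(.603,-.1325,.045,80.2)"
```

```text
t 3.55 pos [ 0.5995 -0.1344  0.2002] xang 80.19 F [ 0.88 -0.16 -0.23] open 0.05
shift [  2.4   3.1 155.2] rv [ 0.0001 -0.0006 -0.0002] rows 2.4833751169722236 0.0032974749941342214
```

>>> servo_tool --rows "2 3 30 0 0 0 44; 2.4 3.1 70 0 0 0 42; 2.4 3.1 100 0 0 0 42; 2.4 3.1 100 0 0 0 42"

```text
clock: 4.05
position: [0.6011, -0.1303, 0.0982]
tool_rot: [0.764, 0.645, -0.001, -0.002]
wrist_force: [-0.5, 0.7, -0.3]
opening: 0.0419
```

```bash
python3 -c "
from h import *
go(.603,-.1325,.045,80.2)
w=imaging.snapshot('wrist');save(w,'w2')"
```

```text
t 4.05 pos [ 0.6011 -0.1303  0.0982] xang 80.32 F [-0.53  0.73 -0.27] open 0.0419
shift [-1.9  2.5 53.2] rv [-0.0051 -0.0014  0.0022] rows 0.8520409350050402 0.03042239640286968
```

View pics/w2.png

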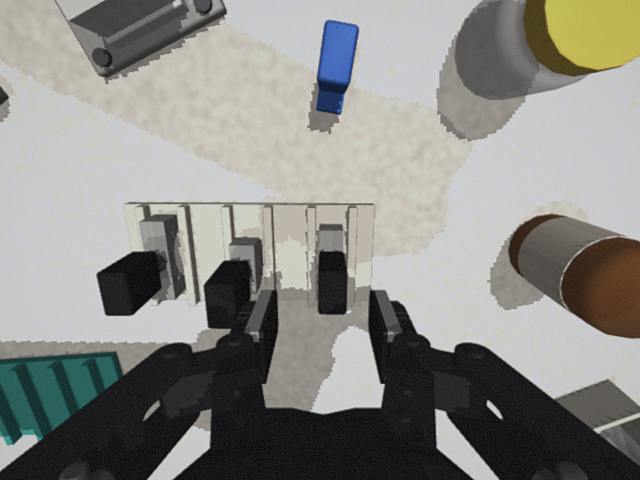

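>>> servo_tool --rows "-1.9 2.5 20 0 0 0 42; -1.9 2.5 40 0 0 0 42; -1.9 2.5 53 -0.004 0 0.002 42; -1.9 2.5 53 -0.004 0 0.002 42; -1.9 2.5 53 -0.004 0 0.002 42"

```text
clock: 4.72
position: [0.6049, -0.1336, 0.0472]
tool_rot: [0.765, 0.644, 0.001, 0.001]
wrist_force: [0.0, 0.5, 0.3]
opening: 0.042
```

```bash
python3 -c "
from h import *
go(.603,-.1325,.045,80.2)
w=imaging.snapshot('wrist');save(w,'w3')"
```

```text
t 4.72 pos [ 0.6049 -0.1336  0.0472] xang 80.17 F [0.03 0.51 0.29] open 0.042
shift [ 0.7 -2.   2.2] rv [ 0.003  -0.001  -0.0006] rows 0.049518491602108965 0.0172698277310617
```

View pics/w3.png

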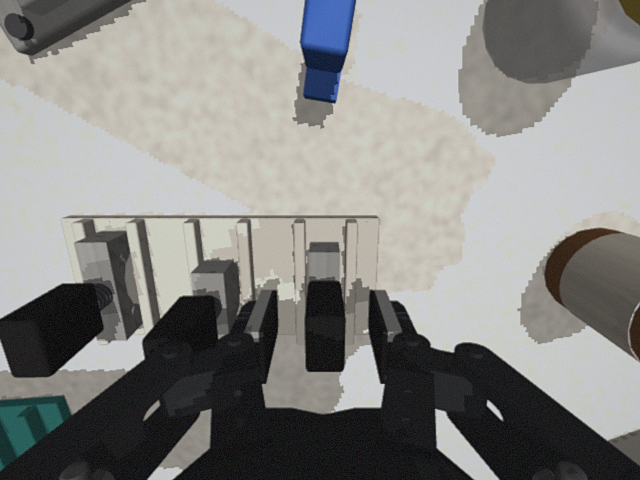

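>>> servo_tool --rows "0 -1 0 0 0 0 30; 0 -1 0 0 0 0 20; 0 -1 0 0 0 0 10; 0 -1 0 0 0 0 8; 0 -1 0 0 0 0 8; 0 -1 0 0 0 0 8"

```text
clock: 5.52
position: [0.6043, -0.1334, 0.0476]
tool_rot: [0.765, 0.644, 0.002, 0.001]
wrist_force: [0.0, 1.0, 2.7]
opening: 0.0146
```

```bash
python3 -c "
from h import *
for i in range(3): go(.603,-.1325,.15,104)
w=imaging.snapshot('wrist');save(w,'w4')"
```

```text
t 5.53 pos [ 0.6043 -0.1334  0.0476] xang 80.17 F [0.04 1.02 2.71] open 0.0146
shift [   0.8   -1.  -102.4] rv [ 4.100e-03 -3.000e-04 -4.159e-01] rows 1.6382022742609328 2.2271273347853677
t 5.53 pos [ 0.6043 -0.1334  0.0476] xang 80.17 F [0.04 1.02 2.71] open 0.0146
shift [   0.8   -1.  -102.4] rv [ 4.100e-03 -3.000e-04 -4.159e-01] rows 1.6382022742609328 2.2271273347853677
t 5.53 pos [ 0.6043 -0.1334  0.0476] xang 80.17 F [0.04 1.02 2.71] open 0.0146
shift [   0.8   -1.  -102.4] rv [ 4.100e-03 -3.000e-04 -4.159e-01] rows 1.6382022742609328 2.2271273347853677
```

View pics/w4.png

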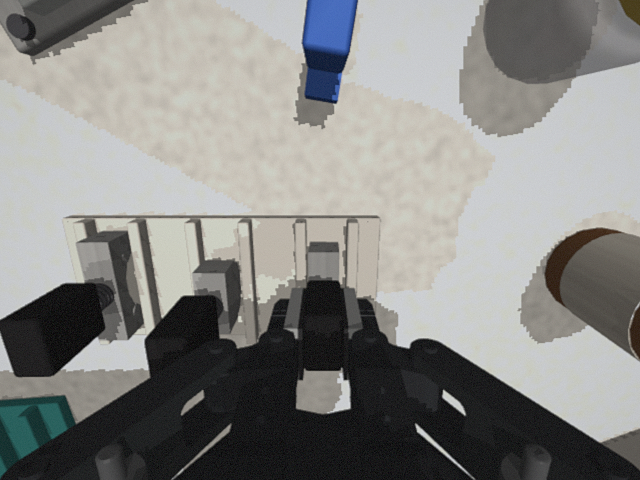

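>>> servo_tool --rows "0 0 -10 0.004 0 0 8; 0 0 -25 0.004 0 0 8; 0 0 -50 0.004 0 0 8; 0 0 -80 0.004 0 0 8; 0 0 -112 0.004 0 0 8; 0 0 -112 0.004 0 0 8"

```text
clock: 6.32
position: [0.6055, -0.1341, 0.1629]
tool_rot: [0.765, 0.644, 0.002, 0.002]
wrist_force: [0.0, -0.0, -3.3]
opening: 0.0152
```

```bash
python3 -c "
from h import *
go(.491,.133,.20,104.2)
w=imaging.snapshot('wrist');save(w,'w5');s=imaging.snapshot('scene');save(s,'s5',(200,200,400,350),4)"
```

```text
t 6.33 pos [ 0.6055 -0.1341  0.1629] xang 80.16 F [ 0.02 -0.02 -3.35] open 0.0152
shift [ 243.6 -158.2  -37.7] rv [ 5.900e-03 -4.000e-04 -4.196e-01] rows 4.686892034620205 2.2469491482320327
```

View pics/w5.png

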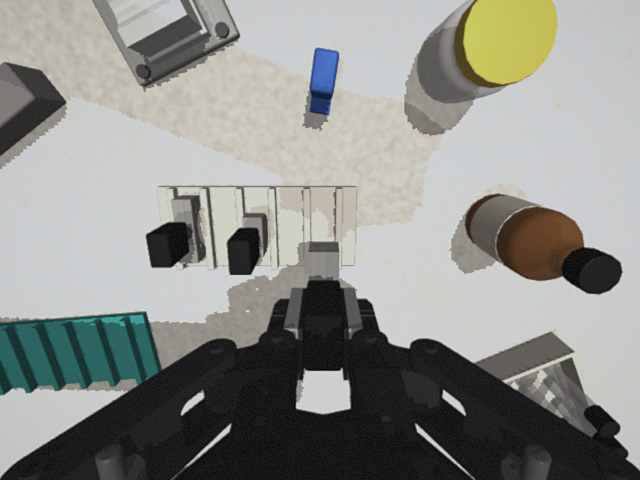

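View pics/s5.png

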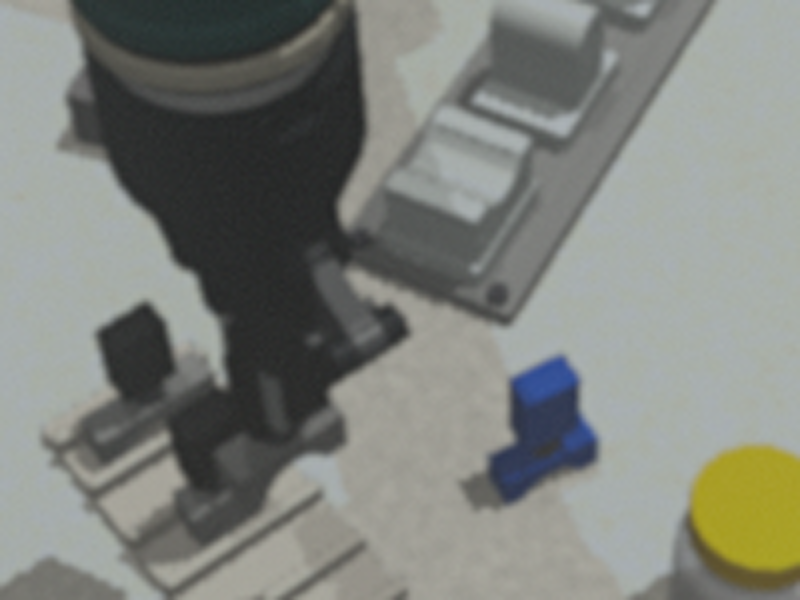

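```bash
python3 -c "
from h import *
go(.506,.075,.20,104.2)"
```

```text
t 6.42 pos [ 0.6035 -0.1332  0.1595] xang 80.18 F [ 0.16  0.68 -2.38] open 0.0146
shift [ 188.5 -131.5  -40.1] rv [ 0.     -0.0016 -0.4192] rows 3.7338926745658774 2.2449307083631878
```

>>> servo_tool --rows "10 -7 -30 0 0 -0.03 8; 45 -30 -40 0 0 -0.1 8; 80 -55 -40 0 0 -0.17 8; 120 -82 -40 0 0 -0.25 8; 155 -108 -40 0 0 -0.34 8; 188 -131 -40 0 -0.001 -0.419 8; 188 -131 -40 0 -0.001 -0.419 8; 188 -131 -40 0 -0.001 -0.419 8"

```text
clock: 7.42
position: [0.5061, 0.0737, 0.1991]
tool_rot: [0.615, 0.789, -0.001, -0.0]
wrist_force: [0.3, -0.2, -1.8]
opening: 0.0148
```

```bash
python3 -c "
from h import *
go(.506,.075,.20,104.2)
w=imaging.snapshot('wrist');save(w,'w6');go(.506,.075,.20,104.2)"
```

```text
t 7.42 pos [0.5061 0.0737 0.1991] xang 104.15 F [ 0.3  -0.17 -1.8 ] open 0.0148
shift [ 1.3  0.2 -0.9] rv [-0.0014  0.0002 -0.0009] rows 0.0255737231816346 0.009074765453211557
t 7.47 pos [0.5064 0.0732 0.1993] xang 104.08 F [ 0.6   0.12 -1.61] open 0.0151
shift [ 1.9  0.1 -0.7] rv [-0.001   0.0003 -0.0021] rows 0.03223823030295311 0.012745926013225219
```

View pics/w6.png

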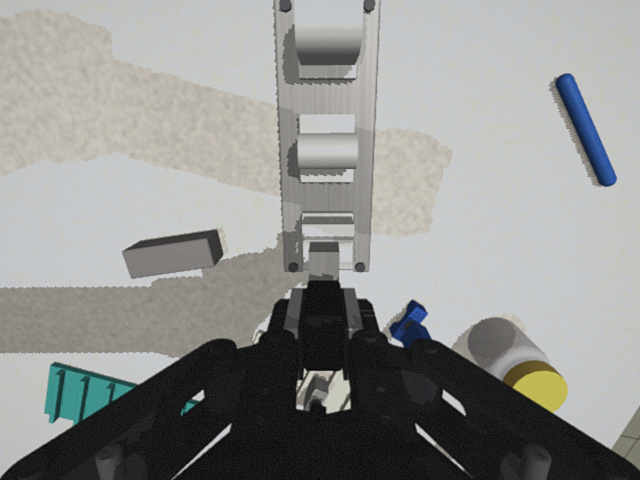

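```bash
python3 -c "
from h import *
w=imaging.snapshot('wrist');save(w,'w7',(270,10,390,280),3)
print(camT(w,observe()).round(4))"
python3 -c "
import cv2
im=cv2.imread('pics/w7.png');im=im[250:570];cv2.imwrite('pics/w7b.png',cv2.resize(im,None,fx=2,fy=1.8))"
```

```text
[[ 9.701e-01  2.315e-01  7.270e-02  4.861e-01]
 [ 2.427e-01 -9.253e-01 -2.914e-01  1.468e-01]
 [-2.000e-04  3.003e-01 -9.538e-01  3.422e-01]
 [ 0.000e+00  0.000e+00  0.000e+00  1.000e+00]]
```

View pics/w7b.png

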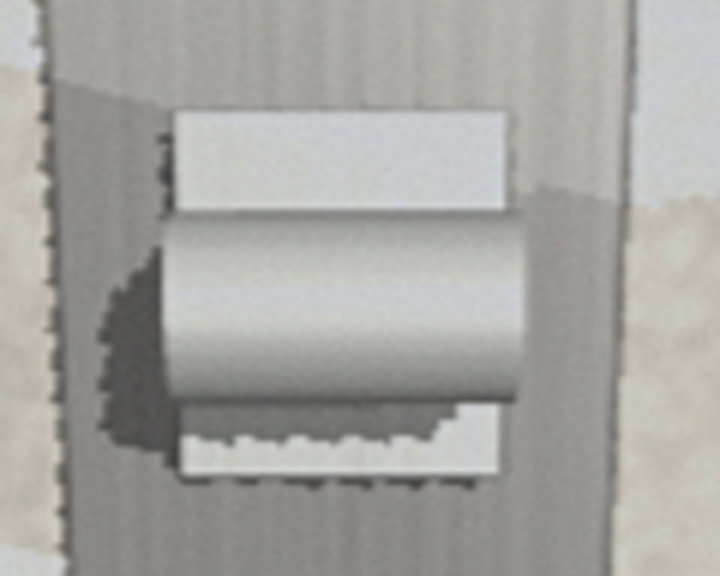

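```bash
python3 - <<'E'
from h import *
st=observe();w=imaging.snapshot('wrist');T=camT(w,st)
u=327.3
def ray(v,u=u):
    d=T[:3,:3]@[(u-w["cx"])/w["fx"],(v-w["cy"])/w["fy"],1];return d/np.linalg.norm(d)
a,b=ray(132.4),ray(167.6);m=a+b;c=T[:3,3]+m*(.06-T[2,3])/m[2]
print("centre",c,"half ang",np.degrees(np.arccos(a@b)/2),"expected14",np.degrees(np.arcsin(.014/np.linalg.norm(c-T[:3,3]))),"20",np.degrees(np.arcsin(.020/np.linalg.norm(c-T[:3,3]))))
for cc in(297.5,357.2):print(atz(w,cc,150,.074,st))
# plate corners near end: bolts
for uv in((280,0),(378,0),(283.2,272),(370,272)):print(atz(w,*uv,.01,st))
# flange corners guess z .014
for x,y in((175,110),(505,110),(180,474),(500,474)):print(atz(w,270+x/6,93.33+y/5.4,.014,st))
# handle top corners in hand
save(w,'w8',(270,230,380,380),5)
E
```

```text
centre [0.49258731 0.13549541 0.06      ] half ang 2.770696478478334 expected14 2.8410674476964064 20 4.0604025960037005
[0.4701397  0.13069518 0.074     ]
[0.51438084 0.14176269 0.074     ]
[0.4252182  0.24195377 0.01      ]
[0.50494482 0.26189253 0.01      ]
[0.47921631 0.00158552 0.01      ]
[0.56817646 0.02384684 0.01      ]
[0.46100452 0.15850269 0.014     ]
[0.50938038 0.1706036  0.014     ]
[0.4752833  0.09948683 0.014     ]
[0.5249721  0.11191803 0.014     ]
```

View pics/w8.png

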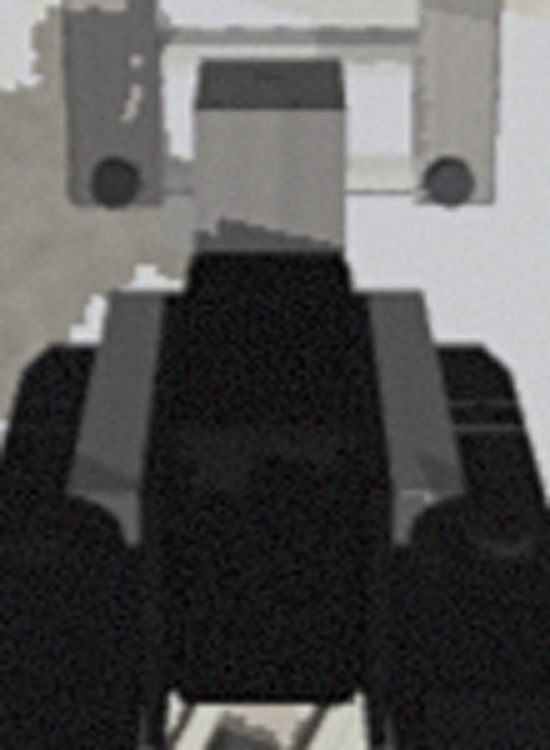

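```bash
python3 - <<'E'
from h import *
w=imaging.snapshot('wrist');T=np.array(w["T_tool_cam"])
def at(u,v,z):
    d=T[:3,:3]@[(u-w["cx"])/w["fx"],(v-w["cy"])/w["fy"],1];return (T[:3,3]+d*(z-T[2,3])/d[2])*1000
for z in(.0376,.0396,.0416):print(at(324.4,242,z),at(270+197/5,242,z),at(270+343/5,242,z))
print(at(324.4,251.4,.0195),at(324.4,251.4,.0156))
print(at(270+270/5,369.6,-.0275), at(270+270/5,230+250/5,.0085))
E
```

```text
[19.07949635 -1.09250864 37.6       ] [19.08154153 -9.45675626 37.6       ] [19.07756015  6.82600264 37.6       ]
[18.44205562 -1.08173697 39.6       ] [18.44412349 -9.53874003 39.6       ] [18.44009796  6.92458674 39.6       ]
[17.8046149  -1.07096531 41.6       ] [17.80670544 -9.6207238  41.6       ] [17.80263576  7.02317084 41.6       ]
[19.85545397 -1.18340353 19.5       ] [21.21847674 -1.20456665 15.6       ]
[-14.30369711  -1.53337386 -27.5       ] [ 9.02116482 -1.41762257  8.5       ]
```

```bash
python3 -c "
from h import *
go(.493,.138,.125,104.1)"
```

```text
t 7.62 pos [0.5067 0.0731 0.1996] xang 104.05 F [ 0.3  -0.12 -1.55] open 0.0152
shift [66.3  2.5 74.6] rv [-0.0004  0.     -0.0008] rows 1.5968829448343722 0.004897885139208225
```

>>> servo_tool --rows "30 1 10 0 0 0 8; 66.3 2.5 20 0 0 0 8; 66.3 2.5 45 0 0 0 8; 66.3 2.5 70 0 0 0 8; 66.3 2.5 74.5 0 0 -0.001 8; 66.3 2.5 74.5 0 0 -0.001 8; 66.3 2.5 74.5 0 0 -0.001 8"

```text
clock: 8.5
position: [0.4938, 0.138, 0.126]
tool_rot: [0.615, 0.788, 0.001, 0.0]
wrist_force: [-0.1, -0.7, -1.5]
opening: 0.0149
```

```bash
python3 -c "
from h import *
go(.493,.138,.125,104.1)
w=imaging.snapshot('wrist');save(w,'w9',(250,130,400,280),5);s=imaging.snapshot('scene');save(s,'s9',(280,150,400,270),6)
go(.493,.138,.125,104.1)"
```

```text
t 8.5 pos [0.4938 0.138  0.126 ] xang 104.07 F [-0.11 -0.72 -1.48] open 0.0149
shift [ 0.2 -0.8  1. ] rv [ 0.0014 -0.0002 -0.0005] rows 0.02106728185483423 0.008223807672758534
t 8.6 pos [0.4936 0.1381 0.126 ] xang 104.1 F [ 0.04  0.43 -2.3 ] open 0.0148
shift [ 0.  -0.6  1. ] rv [ 0.0013 -0.0004 -0.0001] rows 0.018297946145683933 0.0073571837052534015
```

View pics/w9.png

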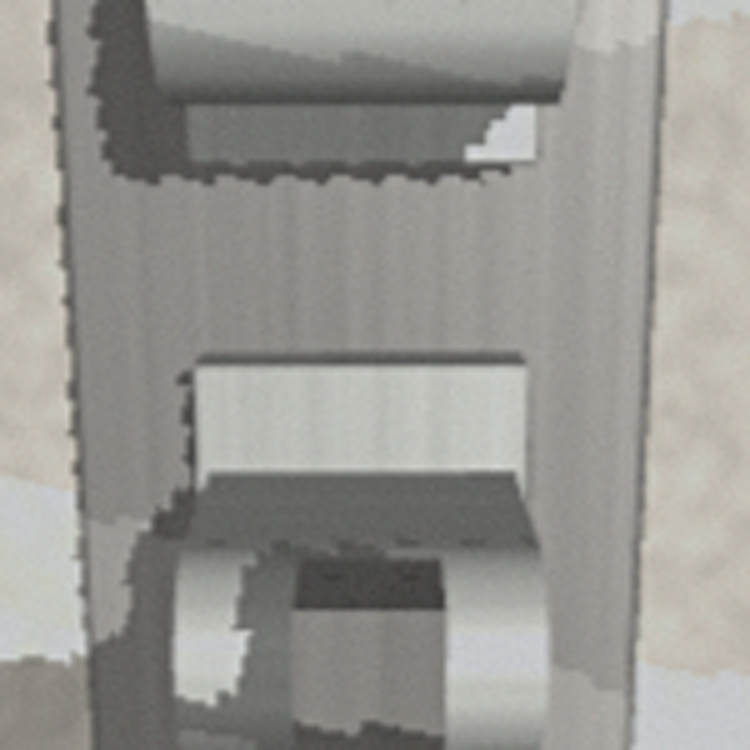

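View pics/s9.png

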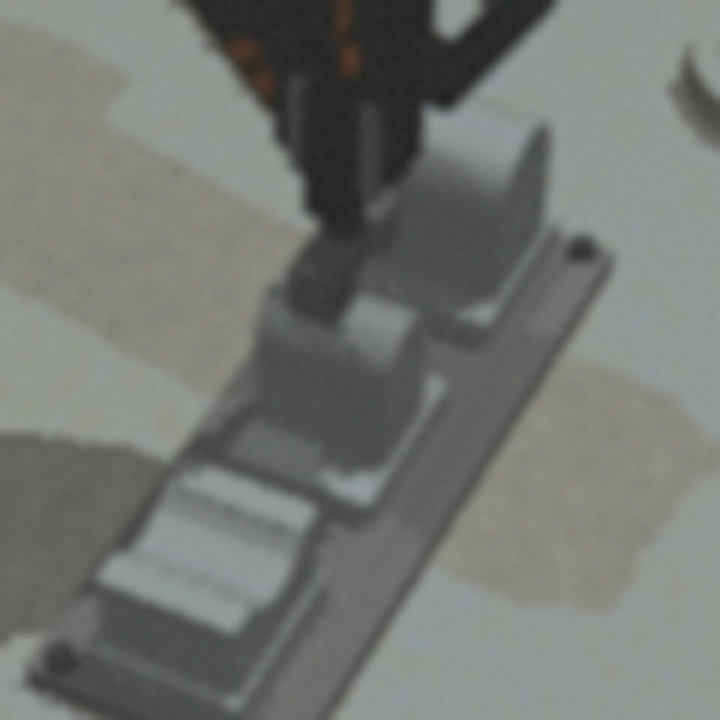

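```bash
python3 - <<'E'
from h import *
w=imaging.snapshot('wrist');T=np.array(w["T_tool_cam"])
def at(x,y,h):
    u=250+x/5;v=130+y/5;z=.1255-h
    d=T[:3,:3]@[(u-w["cx"])/w["fx"],(v-w["cy"])/w["fy"],1];return (T[:3,3]+d*(z-T[2,3])/d[2])*1000
for h in(.012,.014,.016,.018,.02):
    a,b=at(210,475,h),at(515,475,h);f,g=at(197,362,h),at(525,362,h)
    print(h,"wall bottom x",a[0],"w",b[1]-a[1],"flange x",f[0],"w",g[1]-f[1],"flangefront bottom",at(360,352,.01)[0])
a,b=at(190,545,.06),at(542,545,.06);print("walltop",a,b)
for h in (.084,.086,.088):print("leaf",at(295,558,h),at(443,558,h))
E
```

```text
0.012 wall bottom x 8.811976073803379 w 47.58058057096811 flange x 26.657479685030232 w 50.13359427620057 flangefront bottom 27.820066960613595
0.014 wall bottom x 9.340754299833373 w 47.20922629952511 flange x 27.046978316054105 w 49.742314385248235 flangefront bottom 27.820066960613595
0.016 wall bottom x 9.869532525863367 w 46.83787202808212 flange x 27.43647694707799 w 49.351034494295895 flangefront bottom 27.820066960613595
0.018 wall bottom x 10.398310751893375 w 46.46651775663912 flange x 27.82597557810186 w 48.95975460334357 flangefront bottom 27.820066960613595
0.02 wall bottom x 10.927088977923368 w 46.095163485196124 flange x 28.21547420912574 w 48.56847471239123 flangefront bottom 27.820066960613595
walltop [ 12.21518061 -24.31641039  65.5       ] [12.20440194 20.88856161 65.5       ]
leaf [18.07831114 -9.84142619 41.5       ] [18.07422107  7.0154006  41.5       ]
leaf [18.71313494 -9.75700085 39.5       ] [18.70908927  6.91685253 39.5       ]
leaf [19.34795874 -9.67257551 37.5       ] [19.34395746  6.81830446 37.5       ]
```

>>> servo_tool --rows "0.7 0 4 0 0 0 8; 0.7 0 9 0 0 0 8; 0.7 0 13 0 0 0 8; 0.7 0 16 0 0 0 8; 0.7 0 17.5 0 0 0 8; 0.7 0 17.5 0 0 0 8; 0.7 0 17.5 0 0 0 8"

```text
clock: 9.52
position: [0.4934, 0.1388, 0.1085]
tool_rot: [0.615, 0.789, 0.001, 0.0]
wrist_force: [-0.3, 0.3, -2.4]
opening: 0.0151
```

```bash
python3 -c "
from h import *
go(.493,.138,.1055,104.1)
w=imaging.snapshot('wrist');save(w,'w10',(250,130,400,280),5);go(.493,.138,.1055,104.1)"
```

```text
t 9.53 pos [0.4934 0.1388 0.1085] xang 104.1 F [-0.34  0.27 -2.36] open 0.0151
shift [-0.7 -0.6  3. ] rv [ 0.0014 -0.0004 -0.    ] rows 0.04998994555312563 0.007649026496590441
t 9.57 pos [0.4934 0.1389 0.1085] xang 104.1 F [-0.22  0.53 -1.47] open 0.0151
shift [-0.7 -0.6  3. ] rv [ 0.0013 -0.0004 -0.    ] rows 0.04988046394864023 0.007456758421343748
```

View pics/w10.png

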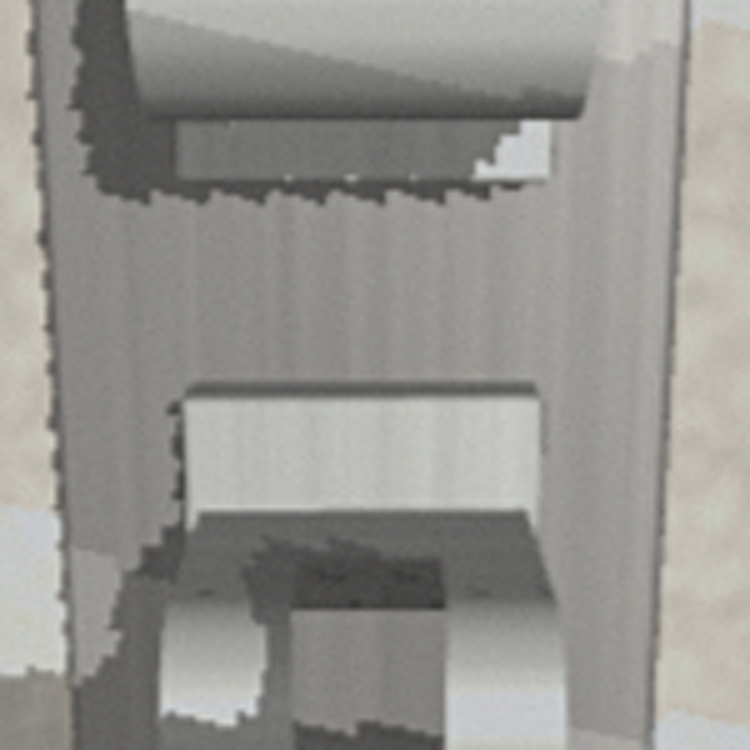

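>>> servo_tool --rows "0 0 1 0 0 0 8; 0 0 2 0 0 0 8; 0 0 3 0 0 0 8; 0 0 3 0 0 0 8; 0 0 3 0 0 0 8"

```text
clock: 10.2
position: [0.4935, 0.1391, 0.1057]
tool_rot: [0.615, 0.789, 0.001, 0.0]
wrist_force: [-1.4, 2.2, 2.1]
opening: 0.0148
```

```bash
python3 -c "
from h import *
go(.493,.138,.1055,104.1);print(observe()['moment'])"
```

```text
t 10.2 pos [0.4935 0.1391 0.1057] xang 104.11 F [-1.4   2.25  2.06] open 0.0148
shift [-1.  -0.8  0.2] rv [ 0.0016 -0.0007  0.0001] rows 0.01973095653654561 0.009648263819572374
[0.23743971 0.21452766 0.00450673]
```

>>> servo_tool --rows "0.5 0 -1 0 0 0 8; 1 0 -1 0 0 0 8; 1 0 0 0 0 0 8; 1 0 1 0 0 0 8; 1 0 1 0 0 0 8; 1 0 1 0 0 0 8"

```text
clock: 10.95
position: [0.4936, 0.1397, 0.1049]
tool_rot: [0.615, 0.789, 0.001, 0.001]
wrist_force: [-0.2, -2.0, 3.3]
opening: 0.0151
```

```bash
python3 -c "
from h import *
go(.493,.138,.1055,104.1);print(observe()['moment'])"
```

```text
t 10.95 pos [0.4936 0.1397 0.1049] xang 104.09 F [-0.2  -2.03  3.3 ] open 0.0151
shift [-1.5 -0.9 -0.6] rv [ 0.0021 -0.0003 -0.0001] rows 0.030511133655211367 0.011208268512452258
[-0.72846948 -0.06552984  0.02202464]
```

>>> servo_tool --rows "-0.3 0 0 0 0 0 8; -0.3 0 1 0 0 0 8; -0.3 0 2 0 0 0 8; -0.3 0 2.6 0 0 0 8; -0.3 0 2.6 0 0 0 8"

```text
clock: 11.58
position: [0.4937, 0.1395, 0.1023]
tool_rot: [0.615, 0.789, 0.001, 0.0]
wrist_force: [-1.3, -0.3, 4.9]
opening: 0.0152
```

```bash
python3 -c "
from h import *
go(.493,.138,.1055,104.1);print(observe()['moment'])
w=imaging.snapshot('wrist');save(w,'w11',(250,130,400,280),5);s=imaging.snapshot('scene');save(s,'s11',(280,150,400,270),6)
go(.493,.138,.1055,104.1)"
```

```text
t 11.57 pos [0.4937 0.1395 0.1023] xang 104.1 F [-1.32 -0.28  4.88] open 0.0152
shift [-1.3 -1.  -3.2] rv [ 0.0021 -0.0005 -0.0001] rows 0.057283644794741226 0.011776653285753683
[-0.3896725   0.27845118 -0.00372538]
t 11.68 pos [0.4937 0.1395 0.1024] xang 104.1 F [-0.83 -1.13  5.31] open 0.0147
shift [-1.3 -1.  -3.1] rv [ 0.0022 -0.0005 -0.0001] rows 0.05670113191434037 0.012025820139207865
```

View pics/s11.png

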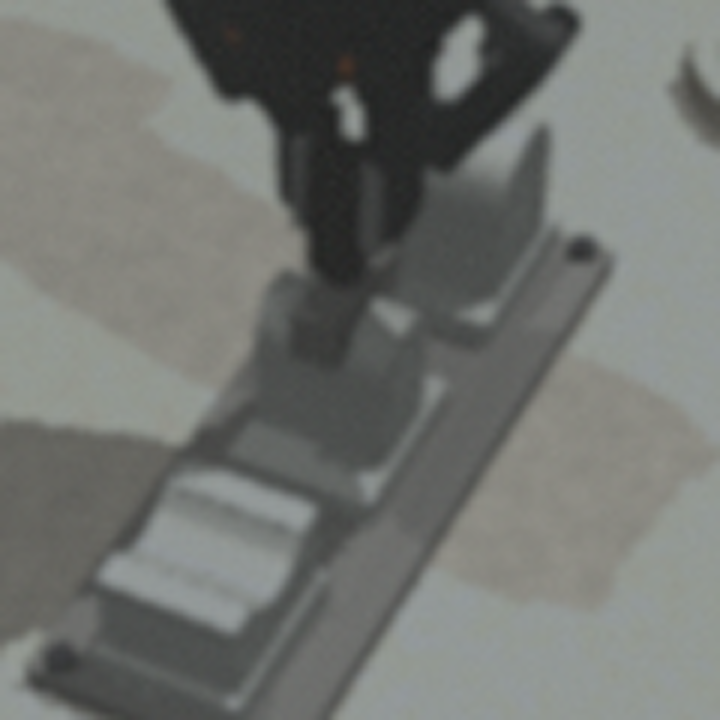

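View pics/w11.png

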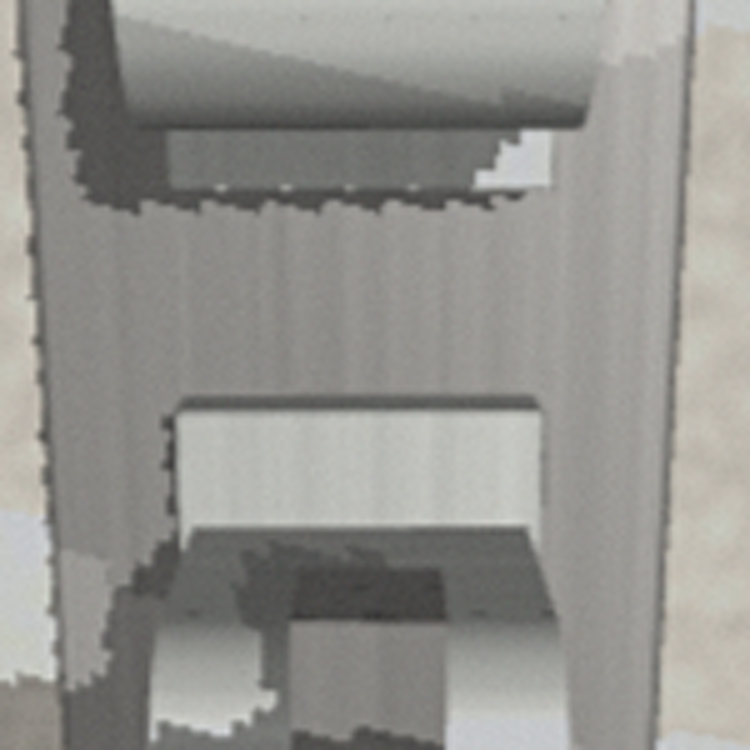

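>>> servo_tool --rows "0 0 0.5 0 0 0 8; 0 0 0.5 0 0 0 8; 0 0 0.5 0 0 0 8; 0 0 0.5 0 0 0 8; 0 0 0.5 0 0 0 8; 0 0 0.5 0 0 0 8; 0 0 0.5 0 0 0 8; 0 0 0.5 0 0 0 8"

```text
clock: 12.68
position: [0.4937, 0.1395, 0.102]
tool_rot: [0.615, 0.789, 0.001, 0.0]
wrist_force: [-0.9, -1.9, 5.1]
opening: 0.0148
```

```bash
python3 -c "
from h import *
go(.493,.138,.1055,104.1);print(observe()['moment'])"
```

```text
t 12.68 pos [0.4937 0.1395 0.102 ] xang 104.1 F [-0.94 -1.86  5.06] open 0.0148
shift [-1.3 -1.  -3.5] rv [ 0.0022 -0.0006 -0.0001] rows 0.06222515198913917 0.012074205936990028
[-0.52308126  0.19804722 -0.00723786]
```

>>> servo_tool --rows "0 0 -1 0 0 0 8; 0 0 -2 0 0 0 8; -0.2 0 -3 0 0 0 8; -0.2 0 -3.5 0 0 0 8; -0.2 0 -3.5 0 0 0 8; -0.2 0 -3.5 0 0 0 8"

```text
clock: 13.42
position: [0.4936, 0.1395, 0.1054]
tool_rot: [0.615, 0.789, 0.001, 0.0]
wrist_force: [-0.6, -1.0, 2.6]
opening: 0.0151
```

```bash
python3 -c "
from h import *
go(.493,.138,.1055,104.1);print(observe()['moment'])"
```

```text
t 13.43 pos [0.4936 0.1395 0.1054] xang 104.1 F [-0.57 -0.98  2.57] open 0.0151
shift [-1.3 -1.  -0.1] rv [ 0.002  -0.0007  0.    ] rows 0.02554950921608094 0.011530706165862638
[-0.20297656  0.10284008 -0.00041341]
```

>>> servo_tool --rows "0 0 -0.6 0 0 0 8; 0 0 -0.6 0 0 0 18; 0 0 -0.6 0 0 0 24; 0 0 -0.6 0 0 0 30; 0 0 -0.6 0 0 0 36; 0 0 -0.6 0 0 0 42; 0 0 -0.6 0 0 0 42"

```text
clock: 14.3
position: [0.4936, 0.1395, 0.106]
tool_rot: [0.615, 0.789, 0.001, 0.0]
wrist_force: [0.7, -0.3, 0.2]
opening: 0.0422
```

```bash
python3 -c "
from h import *
go(.493,.138,.1055,104.1);print(observe()['moment'])
w=imaging.snapshot('wrist');save(w,'w12');s=imaging.snapshot('scene');save(s,'s12',(280,150,400,270),6)"
```

```text
t 14.3 pos [0.4936 0.1395 0.106 ] xang 104.1 F [ 0.68 -0.32  0.22] open 0.0422
shift [-1.3 -1.   0.5] rv [ 0.002  -0.0007  0.    ] rows 0.026767222744662894 0.011516568238069866
[0.02199303 0.00837614 0.01194893]
```

View pics/w12.png

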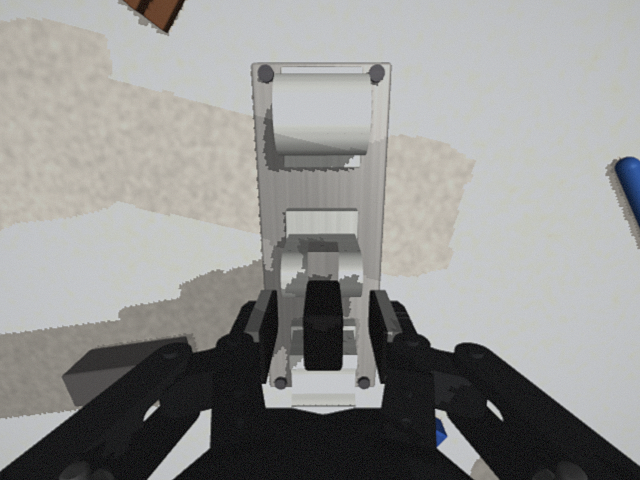

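View pics/s12.png

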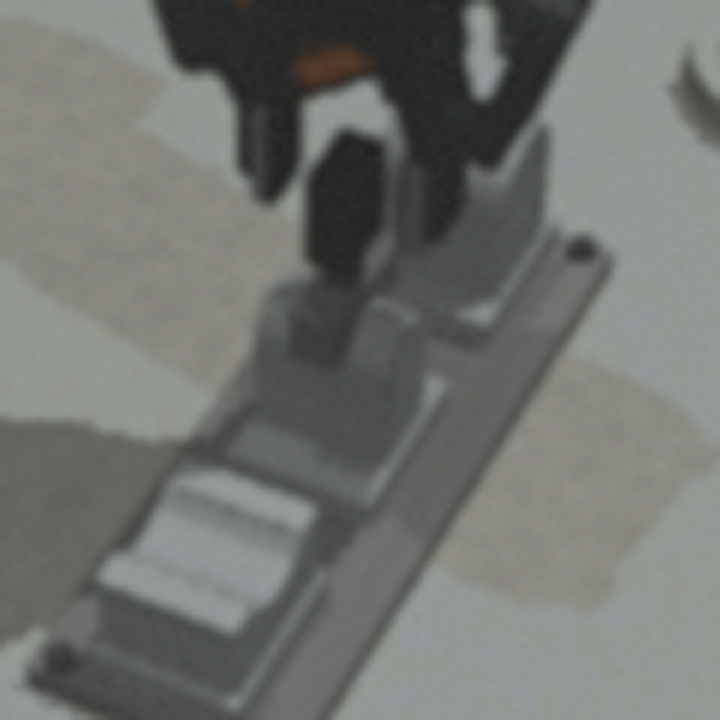

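>>> servo_tool --rows "0 0 -8 0 0 0 42; 0 0 -20 0 0 0 46; 0 0 -40 0 0 0 46; 0 0 -70 0 0 0 46; 0 0 -100 0 0 0 46; -20 0 -120 0 0 0 46; -60 0 -130 0 0 0 46; -60 0 -130 0 0 0 46"

```text
clock: 15.4
position: [0.5093, 0.078, 0.2381]
tool_rot: [0.617, 0.787, 0.002, 0.002]
wrist_force: [0.1, 0.9, -0.2]
opening: 0.046
```

```bash
python3 -c "
from h import *
go(.493,.138,.1055,104.1)
w=imaging.snapshot('wrist');save(w,'w13');s=imaging.snapshot('scene');save(s,'s13',(200,150,400,390),2.5);save(s,'s13b',(310,170,380,250),7)
t=imaging.snapshot('top');save(t,'t13')"
```

```text
t 15.4 pos [0.5093 0.078  0.2381] xang 103.78 F [ 0.08  0.95 -0.18] open 0.046
shift [ 62.2  -2.3 132.6] rv [ 0.0056 -0.0001 -0.0056] rows 2.343171289220199 0.04238906797430738
```

View pics/w13.png

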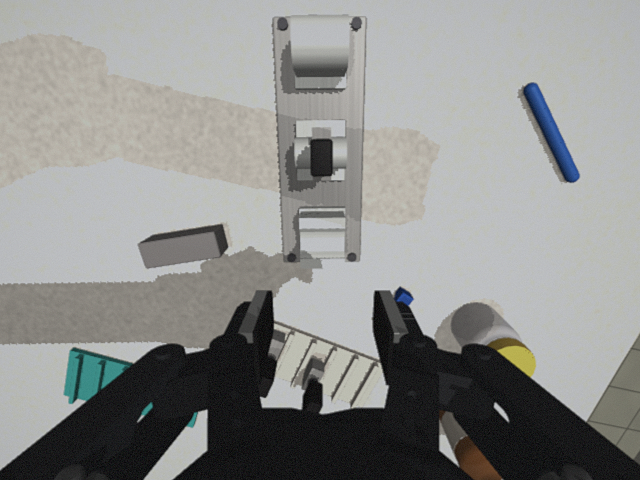

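View pics/s13.png

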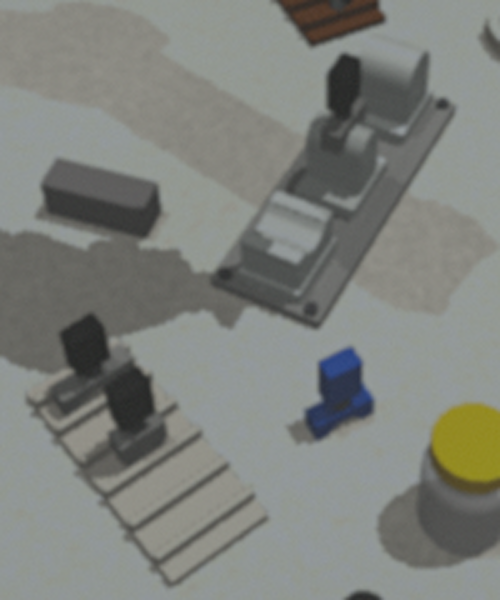

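View pics/s13b.png

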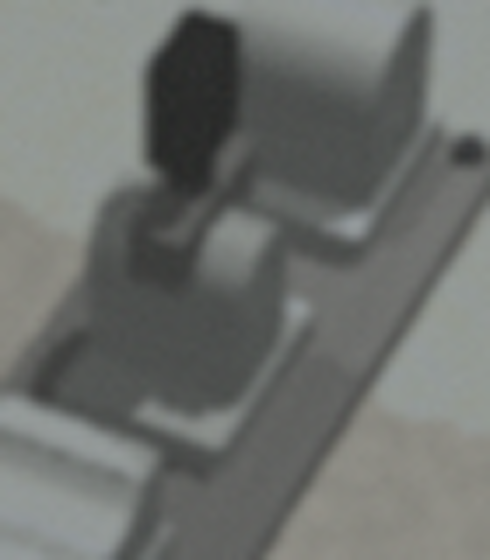

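```bash
python3 - <<'E'
from h import *
st=observe();w=imaging.snapshot('wrist');s=imaging.snapshot('scene')
a=np.deg2rad(14.1);ex=np.array([np.cos(a),np.sin(a),0]);ey=np.array([-np.sin(a),np.cos(a),0])
for p,n,box,k in((w,'ow',(280,110,370,200),7),(s,'os',(310,160,390,240),7)):
  im=cv2.cvtColor(p["frame"],cv2.COLOR_RGB2BGR);im=im[box[1]:box[3],box[0]:box[2]];im=cv2.resize(im,None,fx=k,fy=k,interpolation=2)
  c=np.array([.492,.136,.0659])
  for (hx,hy,z0,z1,col) in((.008,.013,.0311,.0671,(0,0,255)),(.008,.022,0,.019,(0,200,0))):
    V=[[((proj(p,c+sx*hx*ex+sy*hy*ey+np.array([0,0,z]),st)-box[:2]+.5)*k).astype(int) for sx,sy in((1,1),(1,-1),(-1,-1),(-1,1))] for z in(z0,z1)]
    for q in V: cv2.polylines(im,[np.array(q)],True,col,1)
    for i in range(4): cv2.line(im,tuple(map(int,V[0][i])),tuple(map(int,V[1][i])),col,1)
  cv2.imwrite(f"pics/{n}.png",im)
E
```

```text
(no output)
```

View pics/ow.png

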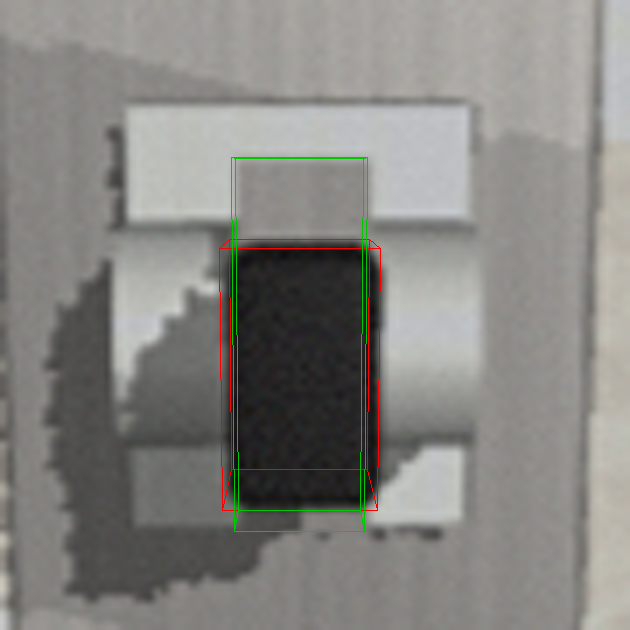

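View pics/os.png

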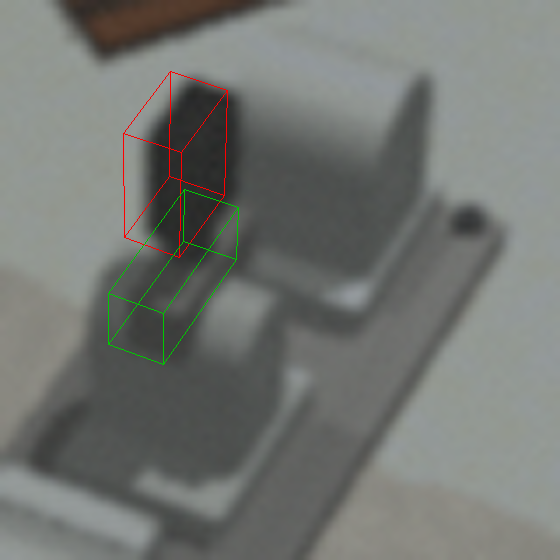

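```bash
python3 -c "
from h import *
print(ctrl.hand_in())"
```

```text
the job is handed in; nothing more can be done
None
```

The 14 mm leaf fits the middle insert, which is the 14 mm ridge. I left it seated there, upright and released, and handed the job in at about 15.5 s.

- **Choosing the leaf:** The wrist camera put the ridge's half-angle at 2.77°, against 2.84° expected for 14 mm and 4.06° for 20 mm. So I tried leaf14, taken from the rack groove farthest from the robot.
- **Touch test:** First contact came with the underside about 66–67 mm up, against 65.9 mm expected for a fit. Moving the leaf about 0.6 mm sideways reversed the side force, so it bears on both flanks. I pressed the handle about 3.5 mm, with the force reading about 5 N, for a little over a second. It stayed well short of the stop.
- **Last checks:**
  - The wrist picture, overlaid with the expected seated position, agreed within about 1 mm with no visible tilt.
  - The scene-camera overlay was off by about 3 pixels, handle and plate alike. I put that down to that camera's calibration, since its reading of the steel plate was also about 6 mm off the top camera's.
  - Leaf17 and leaf20 still stand in the rack, and the jar and the blue look-alike were not touched.
- **Not done:** I did not try the other two leaves. The press was made with the handle gripped, so I did not separately test for rocking with the leaf standing free.

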